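Take the oil filler cap off the vacuum pump

TASK

The vacuum pump on the repair bench is due for an oil top-up: take off the black filler cap on top of it. It is a press-and-turn cap: press it firmly down against its sprung seal and, still pressing, turn it anticlockwise past its lock, then unscrew it (about a turn and a third in all), keep hold of it as it comes off the thread, and stand it the right way up in the larger, empty compartment of the steel parts tray. Do not wrench the cap against its lock, jam it down to its stop or pull at it while it is still threaded, do not drop it, and leave the multimeter beside the tray where it lies.

Things in the scene. Friction and masses are not known exactly. Their poses are not given: they have to be found in the camera images.
- cap: Black plastic oil filler cap, round, 50 mm tall, 50 g, screwed home on the pump's neck at the start, its lower rim 154 mm and its top 204 mm above the bench. Origin at the centre of its lower rim, z up its axis. Lower 29 mm: hollow skirt, 49 mm across, 26 mm deep inside. Upper 21 mm: solid ribbed knob, 40 mm across, to be gripped from above at any yaw.
- cap_grip (a point): Middle of the cap's grip knob, on its axis, 40 mm above the cap's origin. The knob reaches from 11 mm below this point (the skirt's shoulder) to 10 mm above it.
- neck (a point): Centre of the neck's top face, 175 mm above the bench. Neck 30 mm across, 36 over its right-hand two-start thread. Turned anticlockwise seen from above the cap rises 10 mm a turn and comes free after 1.2 to 1.4 turns, then lifts straight off. Thread play about 1 mm endwise and sideways. A pull does not move a threaded cap but strains the thread, as does over 45 N in all on the neck and seal.
- gasket (a joint): Rise (m, -0.0045 to 0.002, about 0.0005 at the start) of the sprung rubber seal under the cap's skirt: 12.6 N up at 0, 4.5 N less per mm of rise, slack past 2 mm. Lock: two teeth in the thread stop the cap after 0.1 to 0.7 rad unless it is held 2.5 to 3 mm below home; 21 to 25 N on it does that. Keep pressing until it has turned 0.9 rad, ease off before 1.4.
- pump: Vacuum pump, fixed. Origin on the bench under the neck's axis, z up. Aluminium oil case to 60 mm either side in x, 45 mm to -y, 75 mm to +y, its top 148 mm high; grey motor, 116 mm thick, along +y to 275 mm, with a handle 173 mm high from y 105 to 225 mm; brass fitting 173 mm high at x 36, y 56 mm.
- tray: Open steel parts tray, fixed to the bench, 116 mm (x) by 156 mm (y), walls 20 mm high and 3 mm thick, floor 3 mm thick. Origin under its centre, on the bench. A divider 17 mm high at y = +31 mm parts a small compartment (+y side) that holds a few screws from the larger empty one (-y side), 110 mm by 104 mm inside.
- bay (a point): Centre of the floor of the tray's larger, empty compartment, on the floor's upper face, 3 mm above the bench; axes as the tray's.
- meter: Red multimeter with a dark face lying on the bench, 88 x 178 x 39 mm, origin at the centre of its underside; a bystander.
Things that resemble listed ones, but are neither listed nor needed, are in the scene too. Of the things shaped like the cap, the black one is meant.

How it is judged:
By the outcome, as a careful person would: the job done as asked, in the order asked, and still so for the second after the job is handed in, with the robot touching nothing.
It also fails if it takes over 72 s, if anything falls off the work surface, if the arm or the gripper's body presses on something with over 40 N, if the wrist force passes 120 N, or if a joint passes its speed limit or range.

ROBOT

A 6-joint arm with a two-finger parallel gripper is mounted at the origin on the work surface. World frame = base frame: x ahead of the robot, y to its left, z up, the work surface at z = 0. Lengths are in m, angles in rad, forces in N, time in s.
With the tool pointing down it reaches from about 0.35 to 1 m from the base axis. Payload 7.1 kg.
Tool frame: the origin (TCP) lies between the finger pads; the fingertips stand ctrl.tcp_to_tips ahead of it and the grasp point (between the pads) lies 6 mm ahead of it (ctrl.tcp_to_tips is the distance from the TCP to the fingertips, in m); z points along the fingers, y is the line along which they close (so a half turn about z gives the same grasp; the last joint's range is limited). The gripper opens to 85 mm and grips with 20 to 120 N. Pads are 22 mm wide; open, the fingers measure 114 mm over their backs; the gripper's body (76 mm by 85 mm) begins 54 mm behind the grasp point. The pads swing forward as they close: fully open they stand 13 mm farther back than shut.
Start: joints at [1.155, 0.423, 1.63, -0, 1.089, -0.019], TCP at [0.242, 0.576, 0.256] pointing down, gripper open.
Joint ranges: [-3, 3], [-0.9, 2.11], [0.09, 2.58], [-1.31, 4.45], [0.11, 2.69], [-2.54, 2.54]. Speed limits (rad/s): [2.39, 2.39, 3.01, 3.14, 3.14, 3.14].

INTERFACE

Orientations are given as a rotation vector (axis times angle).
In Python, from bench import ctrl, imaging, ticket gives the robot as it stands.
- The arm moves only by the tool apply_moves, never from a script. Its argument "rows" is a list that holds one entry, the list of rows, each a list of 7 numbers: the shift along the world's x, y, z in cm, then the turn, a rotation vector about the world's x, y, z in rad, then the closure in counts, from 0 (fully open) to 255 (shut). A call has 1 to 20 rows; each row is the pose to reach, as a shift and turn from the pose commanded when the call began; what a row does not reach only later rows make up. A row lasts 1/12 s, in which the tool goes at most 41.7 mm and 7.16 degrees, less where a joint would pass 70% of its speed; a pose out of reach is approached as far as the arm can. A call with a gripper value outside its range is refused whole. The fingers move at their own pace and stop on an object; "force" is the grip in N (left out, the last holds). Time passes only in rows, so rows that repeat a pose let the fingers close. It gives the time, the measured TCP pose, the force, the opening and the grip force at its end, in the units of the state.
- ctrl.get_obs(): the state, without advancing time (a new reading comes with each control period).
- imaging.read_camera(name): name is "scene" or "top" or "wrist"; returns a dict with "image" (384x512x3 uint8, red, green, blue), "z_map" (384x512 float32, m along the optical axis (not along the pixel's ray), 0 where there is no reading), "fx", "fy", "cx", "cy" (pixels), "view" (4x4, takes a point from world to camera coordinates); the wrist camera has in their place "hand_eye" (4x4, takes a point from camera to tool coordinates, whose origin is the TCP and whose axes are the flange's). Camera axes: x right, y up, looking along -z (the intrinsics and any distortion apply to the point x, -y, -z); pixel columns grow to the right and rows downward; lengths in m; the calibration is good to about 2 mm. A picture is of the moment at which its call begins: read the wrist's pose just before it.
- ticket.close_job(): hands the job in; it is judged then, once.
The state is a dict: "t": time; "joint_pos": joint angles; "qvel": joint speeds; "effort": joint torques, N m; "ee_pos": TCP position; "orientation": TCP orientation; "contact_force": force on the tool from outside, world axes, zero at the start; "wrist_torque": the same for the moment, N m; "opening": finger opening in m; "finger_force": force on a finger pad.
Only numpy, scipy, OpenCV 4.12 (cv2) and the standard library are available. Lean on these libraries where they do the work, as an engineer would, in place of code of your own. Each camera call takes 0.05 s, during which the arm holds its last target. There are 200 camera calls.

## Working session

There is one attempt and no reset: what is moved stays moved. The work goes in short steps, Python scripts to look and compute and a tool call to move; the robot and the scene stay as the last step left them, time stands still between calls to the robot, and variables do not carry over. Pictures are saved under pics/ and viewed, at most 10 in all, crops included, and the job is handed in when it is done.

Besides the shell and the picture viewer there is one more tool, called after "Call:" in YAML: its name, and indented under it one key for each argument. apply_moves: Moves the arm, as the interface text tells. Its arguments: {"type":"object","properties":{"rows":{"type":"array","items":{"type":"array","items":{"type":"array","items":{"type":"number"}}}},"force":{"type":"number"}},"required":["rows"]}

```bash
mkdir -p pics; ls
cat > h.py <<'E'
from bench import ctrl, imaging, ticket
import numpy as np, cv2
from scipy.spatial.transform import Rotation as R
def snap(n):
    o=ctrl.get_obs(); d=imaging.read_camera(n)
    if n=="wrist":
        T=np.eye(4);T[:3,:3]=R.from_rotvec(o["orientation"]).as_matrix();T[:3,3]=o["ee_pos"]
        d["c2w"]=T@d["hand_eye"]
    else: d["c2w"]=np.linalg.inv(d["view"])
    return d
def ray(d,u,v):
    r=d["c2w"][:3,:3]@np.array([(u-d["cx"])/d["fx"],-(v-d["cy"])/d["fy"],-1.]); return d["c2w"][:3,3],r
def onz(d,u,v,z):
    c,r=ray(d,u,v); return c+r*(z-c[2])/r[2]
def atdepth(d,u,v):
    c,r=ray(d,u,v); return c+r*d["z_map"][int(v),int(u)]
def save(d,f): cv2.imwrite("pics/"+f,d["image"][:,:,::-1])
E
python3 - <<'E'
from h import *
o=ctrl.get_obs();print({k:np.round(v,3) for k,v in o.items()},ctrl.tcp_to_tips)
ims=[]
for n in("scene","top","wrist"):
    d=snap(n);save(d,n+"0.png");print(n,[k for k in d],d["fx"],d["c2w"].round(3).tolist());ims.append(d["image"])
    np.savez(n+"0.npz",**{k:v for k,v in d.items() if not isinstance(v,str)})
E
```

```text
pics
{'t': np.float64(0.0), 'joint_pos': array([ 1.155,  0.424,  1.631, -0.   ,  1.089, -0.019]), 'qvel': array([-0.001,  0.   , -0.   ,  0.   , -0.001,  0.   ]), 'effort': array([-2.0000e-03, -5.5739e+01, -2.8174e+01, -0.0000e+00,  7.0000e-03,
        0.0000e+00]), 'ee_pos': array([0.241, 0.576, 0.256]), 'orientation': array([-6.19e-01, -3.08e+00,  2.00e-03]), 'contact_force': array([ 0.426, -0.449, -0.386]), 'wrist_torque': array([ 0.006, -0.023, -0.074]), 'finger_force': np.float64(0.0), 'opening': np.float64(0.086)} 0.025
scene ['image', 'z_map', 'fx', 'fy', 'cx', 'cy', 'view', 'c2w'] 360.53980783710887 [[0.293, -0.62, 0.727, 1.048], [0.956, 0.188, -0.225, -0.183], [0.003, 0.762, 0.648, 0.599], [0.0, 0.0, 0.0, 1.0]]
top ['image', 'z_map', 'fx', 'fy', 'cx', 'cy', 'view', 'c2w'] 411.6833283701434 [[-0.025, 0.997, -0.073, 0.483], [-0.999, -0.027, -0.023, -0.034], [-0.025, 0.072, 0.997, 0.875], [0.0, 0.0, 0.0, 1.0]]
wrist ['image', 'z_map', 'fx', 'fy', 'cx', 'cy', 'hand_eye', 'c2w'] 316.83032470452423 [[0.387, -0.886, -0.257, 0.176], [0.922, 0.371, 0.107, 0.602], [0.0, -0.279, 0.96, 0.372], [0.0, 0.0, 0.0, 1.0]]
```

View pics/scene0.png

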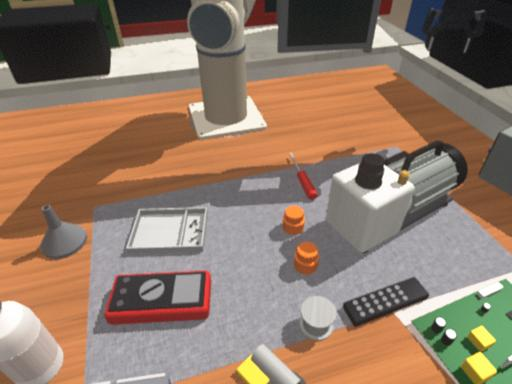

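View pics/top0.png

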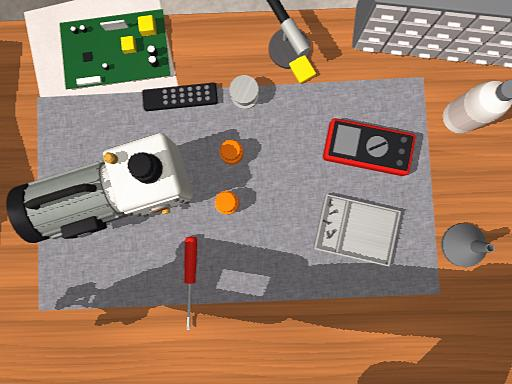

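The scene view shows the black cap on the pump at (370,168), with its top at about (372,158). The top view shows it at (145,167). The lookalikes are two orange caps (scene (293,220) and (307,258); top (231,152) and (227,202)), a grey tin (scene (318,318), top (244,92)) and the black motor end cap. The black one on the pump is the one meant. The tray is at top (360,230), with its large compartment on the right at about (370,232). The meter is at top (370,147).

Run:
```python
from h import *
L=lambda n:{k:v for k,v in np.load(n+"0.npz").items()}
t,s=L("top"),L("scene")
def blob(d,x0,y0,x1,y1,f,zmin=None,zmax=None):
    g=d["image"][y0:y1,x0:x1].astype(int); m=f(g).astype(np.uint8)
    n,lab,st,c=cv2.connectedComponentsWithStats(m); i=1+np.argmax(st[1:,4]); 
    return st[i],c[i]+[x0,y0],(lab==i)
dark=lambda g:g.max(2)<70
for nm,d,b in(("top",t,(120,145,172,195)),("scene",s,(350,148,392,192))):
    st,c,m=blob(d,*b,dark);print(nm,st+np.array([b[0],b[1],0,0,0]),c)
# depth-based knob top in top view: pixels near z=.204
def world(d):
    v,u=np.mgrid[:384,:512]; r=np.stack([(u-d["cx"])/d["fx"],-(v-d["cy"])/d["fy"],-np.ones_like(u,float)],-1)
    return d["c2w"][:3,3]+(r@d["c2w"][:3,:3].T)*d["z_map"][...,None]
for nm,d,b in(("top",t,(120,145,172,195)),("scene",s,(350,148,392,192))):
    W=world(d)[b[1]:b[3],b[0]:b[2]]; g=d["image"][b[1]:b[3],b[0]:b[2]].max(2)<90
    m=(W[...,2]>.195)&(W[...,2]<.215)&g; P=W[m]; v,u=np.nonzero(m)
    (uc,vc),r=cv2.minEnclosingCircle(np.float32(np.c_[u+b[0],v+b[1]]));print(nm,len(P),"mean",P.mean(0),"med z",np.median(P[:,2]),"ext",P.max(0)-P.min(0),"mid",(P.max(0)+P.min(0))/2,"circ",uc,vc,r,onz(d,uc,vc,.204))
# tray: wall-top mask
W=world(t);b=(300,180,420,280);Wc=W[b[1]:b[3],b[0]:b[2]]
m=((Wc[...,2]>.001)&(Wc[...,2]<.03));g=t["image"][b[1]:b[3],b[0]:b[2]].astype(int)
lt=((g.min(2)>120)&(g.max(2)-g.min(2)<25)).astype(np.uint8)
lt=cv2.morphologyEx(lt,cv2.MORPH_CLOSE,np.ones((7,7)))
cs,_=cv2.findContours(lt,cv2.RETR_EXTERNAL,2);c=max(cs,key=cv2.contourArea);rc=cv2.minAreaRect(c);print(rc)
bx=cv2.boxPoints(rc)+[b[0],b[1]];Q=np.array([onz(t,u,v,.02) for u,v in bx]);print(Q,np.linalg.norm(np.diff(Q,axis=0),axis=1),Q.mean(0))
# zmap of compartment floor
print(atdepth(t,372,232),atdepth(s,155,230))
for d,b,n in((t,(60,110,210,260),"ct"),(t,(300,180,420,280),"ctray"),(s,(320,130,470,250),"cs")):
    cv2.imwrite(f"pics/{n}.png",cv2.resize(d["image"][b[1]:b[3],b[0]:b[2],::-1],None,fx=4 if n!="ctray" else 5,fy=4 if n!="ctray" else 5,interpolation=2))
```

```text
top [128 153  35  31 817] [144.93145655 167.24602203]
scene [356 154  36  35 772] [370.91062176 170.86917098]
top 474 mean [0.58460456 0.16871267 0.20517296] med z 0.20551990678038434 ext [0.04002936 0.03852856 0.01449414] mid [0.58466207 0.16928577 0.20272899] circ 139.47872924804688 164.81915283203125 12.632638931274414 [0.58473238 0.16939341 0.204     ]
scene 291 mean [0.58998373 0.16472212 0.2032799 ] med z 0.20456525813001264 ext [0.03765563 0.03906937 0.0118016 ] mid [0.58806265 0.16712232 0.20091149] circ 372.5434875488281 161.5 11.55439281463623 [0.59246426 0.16282031 0.204     ]
((59.5, 43.0), (86.0, 119.0), 90.0)
[[ 0.57118545 -0.11100856  0.02      ]
 [ 0.56445306 -0.35619892  0.02      ]
 [ 0.38868967 -0.34679889  0.02      ]
 [ 0.3940771  -0.10518379  0.02      ]] [0.24528277 0.17601457 0.24167515] [ 0.47960132 -0.22979754  0.02      ]
[ 0.45943437 -0.25910962  0.00375645] [ 0.45094542 -0.2574216   0.00469024]
```

View pics/ct.png

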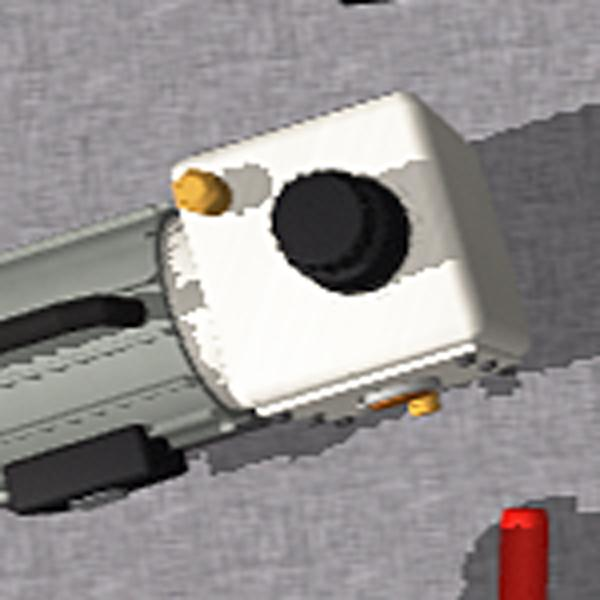

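View pics/ctray.png

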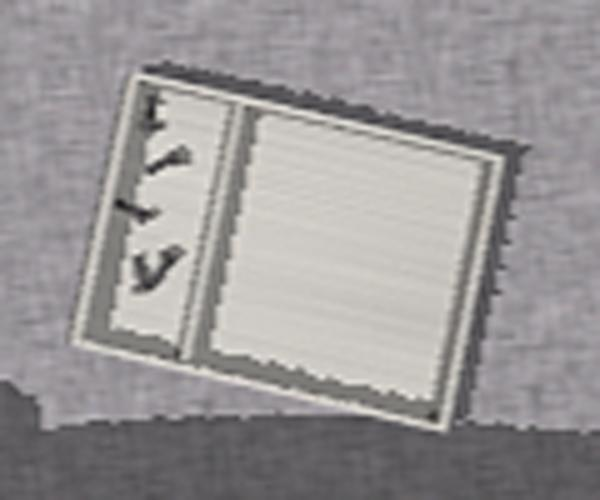

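The black knob top shows at crop (319,217), alone on the white pump, so it is clearly the black cap. The screws are in the left (+y) compartment of the tray and the large one is on the right. I'll move above the cap for a close wrist look.

Call:
apply_moves:
  rows:
    - [[34.3,-40.7,8.4,0,0,-0.85,0],[34.3,-40.7,8.4,0,0,-0.85,0],[34.3,-40.7,8.4,0,0,-0.85,0],[34.3,-40.7,8.4,0,0,-0.85,0],[34.3,-40.7,8.4,0,0,-0.85,0],[34.3,-40.7,8.4,0,0,-0.85,0],[34.3,-40.7,8.4,0,0,-0.85,0],[34.3,-40.7,8.4,0,0,-0.85,0],[34.3,-40.7,8.4,0,0,-0.85,0],[34.3,-40.7,8.4,0,0,-0.85,0],[34.3,-40.7,8.4,0,0,-0.85,0],[34.3,-40.7,8.4,0,0,-0.85,0],[34.3,-40.7,8.4,0,0,-0.85,0],[34.3,-40.7,8.4,0,0,-0.85,0],[34.3,-40.7,8.4,0,0,-0.85,0],[34.3,-40.7,8.4,0,0,-0.85,0]]

```text
t: 1.48
ee_pos: [0.584, 0.1693, 0.3397]
orientation: [-1.834, -2.549, 0.001]
contact_force: [-0.7, 0.1, -0.1]
opening: 0.0855
finger_force: 0.0
```

```bash
cat >> h.py <<'E'
def capfind(d,z):
    """black knob-top: dark pixels whose own depth puts them near z"""
    v,u=np.mgrid[:384,:512]; r=np.stack([(u-d["cx"])/d["fx"],-(v-d["cy"])/d["fy"],-np.ones_like(u,float)],-1)
    W=d["c2w"][:3,3]+(r@d["c2w"][:3,:3].T)*d["z_map"][...,None]
    m=((abs(W[...,2]-z)<.006)&(d["image"].max(2)<90)).astype(np.uint8)
    n,lab,st,c=cv2.connectedComponentsWithStats(m); i=1+np.argmax(st[1:,4]); m=lab==i
    cs,_=cv2.findContours(m.astype(np.uint8),0,1); h=cv2.convexHull(max(cs,key=cv2.contourArea))
    e=cv2.fitEllipse(h); return e,np.median(W[m][:,2]),st[i]
E
python3 - <<'E'
from h import *
o=ctrl.get_obs();print({k:np.round(o[k],4) for k in("t","joint_pos","ee_pos","orientation","contact_force")})
t={k:v for k,v in np.load("top0.npz").items()}
c=np.array([[138,72],[503,155],[446,430],[75,343]])/5+[300,180]
Q=np.array([onz(t,u,v,.02) for u,v in c]);print(Q.round(4),np.linalg.norm(np.diff(Q,axis=0),axis=1))
C=Q.mean(0);y=Q[0]+Q[3]-Q[1]-Q[2];yw=np.arctan2(-y[0],y[1]);y/=np.linalg.norm(y);print("tray",C,"yaw",yw,"bay",C-y*.0228)
d=snap("wrist");save(d,"w1.png")
e,z,st=capfind(d,.204);print(e,z,st,onz(d,*e[0],.204))
c_,r=ray(d,*e[0]);print(np.linalg.norm([onz(d,e[0][0]+e[1][0]/2,e[0][1],.204)-onz(d,e[0][0]-e[1][0]/2,e[0][1],.204)]))
np.savez("w1.npz",**d)
E
```

```text
{'t': np.float64(1.4833), 'joint_pos': array([ 2.6240e-01,  3.1680e-01,  1.5870e+00,  4.0000e-04,  1.2391e+00,
       -6.0900e-02]), 'ee_pos': array([0.584 , 0.1693, 0.3397]), 'orientation': array([-1.8345e+00, -2.5489e+00,  1.2000e-03]), 'contact_force': array([-0.6987,  0.0767, -0.1323])}
[[ 0.5396 -0.1671  0.02  ]
 [ 0.5015 -0.3153  0.02  ]
 [ 0.39   -0.2866  0.02  ]
 [ 0.4288 -0.1371  0.02  ]] [0.1530747  0.11505261 0.15446546]
tray [ 0.46497351 -0.22651277  0.02      ] yaw -0.2528199381745216 bay [ 0.45927042 -0.24858798  0.02      ]
((250.58734130859375, 186.05335998535156), (48.10221862792969, 49.1450080871582), 86.89208984375) 0.20353181306409915 [ 226  162   50   49 1774] [0.58509868 0.16917518 0.204     ]
0.03974069210138661
```

View pics/w1.png

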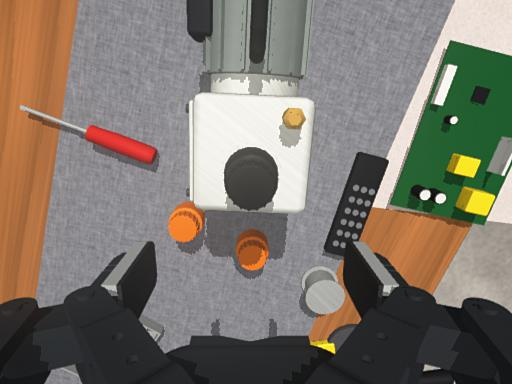

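The wrist view confirms the black cap at (250,186), alone on the white case; both orange caps stand on the bench at (185,222) and (252,250). The cap's axis is at (0.585, 0.169) with its top at z 0.2035, which agrees with the top view. Next I'll wind the wrist clockwise so there is room to unscrew, and half-close the fingers.

Call:
apply_moves:
  rows:
    - [[0.1,0,0,0,0,-0.12,90],[0.1,0,0,0,0,-0.24,90],[0.1,0,0,0,0,-0.36,90],[0.1,0,0,0,0,-0.48,90],[0.1,0,0,0,0,-0.6,90],[0.1,0,0,0,0,-0.72,90],[0.1,0,0,0,0,-0.84,90],[0.1,0,0,0,0,-0.96,90],[0.1,0,0,0,0,-1.08,90],[0.1,0,0,0,0,-1.2,90],[0.1,0,0,0,0,-1.32,90],[0.1,0,0,0,0,-1.44,90],[0.1,0,0,0,0,-1.56,90],[0.1,0,0,0,0,-1.68,90],[0.1,0,0,0,0,-1.8,90],[0.1,0,0,0,0,-1.92,90],[0.1,0,0,0,0,-2.04,90],[0.1,0,0,0,0,-2.16,90],[0.1,0,0,0,0,-2.28,90],[0.1,0,0,0,0,-2.35,90]]
  force: 80

```text
t: 3.2
ee_pos: [0.5843, 0.171, 0.34]
orientation: [3.059, -0.714, -0.001]
contact_force: [-0.3, -0.3, 0.0]
opening: 0.0557
finger_force: 0.0
```

Run:
```python
from h import *
o=ctrl.get_obs();print({k:np.round(o[k],4) for k in("t","joint_pos","ee_pos","opening","contact_force","wrist_torque")})
d=snap("wrist");save(d,"w2.png");np.savez("w2.npz",**d)
e,z,st=capfind(d,.204);print(e,z,st,onz(d,*e[0],.204))
a=dict(np.load("w1.npz"))
ea=capfind(a,.204)[0]
# triangulate
c1,r1=ray(a,*ea[0]);c2,r2=ray(d,*e[0]);s=np.linalg.lstsq(np.c_[r1,-r2],c2-c1,rcond=None)[0];print("tri",c1+s[0]*r1,c2+s[1]*r2)
# finger tips: nearest-depth pixels in tool coords
v,u=np.mgrid[:384,:512];r=np.stack([(u-d["cx"])/d["fx"],-(v-d["cy"])/d["fy"],-np.ones_like(u,float)],-1)
P=(r*d["z_map"][...,None])@d["hand_eye"][:3,:3].T+d["hand_eye"][:3,3]
m=(d["z_map"]>.02)&(abs(P[...,1])<.06)&(abs(P[...,0])<.02)&(P[...,2]<.05)
for sgn in(1,-1):
    q=P[m&(sgn*P[...,1]>0)];print(len(q),q.max(0),q.min(0),np.percentile(q[:,2],98),"inner y",np.percentile(abs(q[:,1]),2))
```

```text
{'t': np.float64(3.2), 'joint_pos': array([2.6510e-01, 3.1750e-01, 1.5854e+00, 2.0000e-04, 1.2396e+00,
       2.2946e+00]), 'ee_pos': array([0.5843, 0.171 , 0.34  ]), 'opening': np.float64(0.0557), 'contact_force': array([-0.3146, -0.3447,  0.0087]), 'wrist_torque': array([-0.0379, -0.0245,  0.0341])}
((251.87118530273438, 181.43206787109375), (47.254783630371094, 48.49746322631836), 117.35330963134766) 0.20344071739946085 [ 228  158   49   48 1691] [0.58762769 0.16650961 0.204     ]
tri [0.58578155 0.16724455 0.19660264] [0.58587115 0.16732411 0.19659014]
19687 [0.01999701 0.05999766 0.02219445] [-1.24625210e-02  1.49506618e-05 -6.98194775e-02] 0.009847650800683493 inner y 0.0021394136580291157
19529 [ 1.99975692e-02 -2.33141025e-06  2.22911731e-02] [-0.01234138 -0.05999962 -0.06987677] 0.009787988726757684 inner y 0.002130348908054604
```

Call:
apply_moves:
  rows:
    - [[0.1,-0.1,-3,0,0,0,90],[0.1,-0.1,-6,0,0,0,90],[0.1,-0.1,-9,0,0,0,90],[0.1,-0.1,-9,0,0,0,90],[0.1,-0.1,-9,0,0,0,90],[0.1,-0.1,-9,0,0,0,90]]

```text
t: 3.75
ee_pos: [0.587, 0.1693, 0.2518]
orientation: [-3.06, 0.706, -0.002]
contact_force: [0.3, 1.1, -0.0]
opening: 0.0549
finger_force: 0.0
```

Run:
```python
from h import *
o=ctrl.get_obs();print({k:np.round(o[k],4) for k in("t","joint_pos","ee_pos","opening","contact_force","wrist_torque","orientation")})
d=snap("wrist");save(d,"w3.png");np.savez("w3.npz",**d)
e,z,st=capfind(d,.204);print(e,z,st,onz(d,*e[0],.204))
T=R.from_rotvec(o["orientation"]).as_matrix()
print("cap top in tool",T.T@(onz(d,*e[0],.204)-o["ee_pos"]))
v,u=np.mgrid[:384,:512];r=np.stack([(u-d["cx"])/d["fx"],-(v-d["cy"])/d["fy"],-np.ones_like(u,float)],-1)
P=(r*d["z_map"][...,None])@d["hand_eye"][:3,:3].T+d["hand_eye"][:3,3]
for sgn in(1,-1):
    for lo,hi in((.005,.012),(.012,.017),(.017,.03)):
        m=(d["z_map"]>.02)&(sgn*P[...,1]>.015)&(abs(P[...,1])<.06)&(abs(P[...,0])<.03)&(P[...,2]>lo)&(P[...,2]<hi);q=P[m]
        if len(q):print(sgn,lo,len(q),"x",np.percentile(q[:,0],[2,98]),"y",np.percentile(q[:,1],[2,98]),"z",q[:,2].max(),"uv",u[m].min(),u[m].max(),v[m].min(),v[m].max())
```

```text
{'t': np.float64(3.75), 'joint_pos': array([0.2614, 0.407 , 1.6669, 0.    , 1.0661, 2.2855]), 'ee_pos': array([0.587 , 0.1693, 0.2518]), 'opening': np.float64(0.0549), 'contact_force': array([ 0.3027,  1.0755, -0.0207]), 'wrist_torque': array([-0.0464, -0.0172,  0.03  ]), 'orientation': array([-3.0605e+00,  7.0590e-01, -2.2000e-03])}
((252.20169067382812, 226.35565185546875), (68.38965606689453, 72.25634002685547), 86.17312622070312) 0.20341127994745456 [ 216  193   73   68 3686] [0.58802305 0.16644889 0.204     ]
cap top in tool [0.00214396 0.00218612 0.04779841]
1 0.005 341 x [-0.00937836  0.01193144] y [0.02816873 0.04159612] z 0.011990099171036744 uv 310 346 237 289
1 0.012 204 x [-0.00932852  0.01192173] y [0.02814915 0.04017878] z 0.016986544668122494 uv 308 340 233 280
1 0.017 93 x [-0.00904668  0.01159511] y [0.02815252 0.03389964] z 0.021351114925455023 uv 307 323 233 274
-1 0.005 343 x [-0.0091595   0.01188091] y [-0.04009178 -0.02667864] z 0.011968385578512097 uv 153 189 238 289
-1 0.012 199 x [-0.0094918   0.01202875] y [-0.03857914 -0.02672894] z 0.016967099591018636 uv 159 191 233 281
-1 0.017 89 x [-0.0091481   0.01154058] y [-0.03168533 -0.02670138] z 0.022557750067869836 uv 175 192 233 273
```

View pics/w3.png

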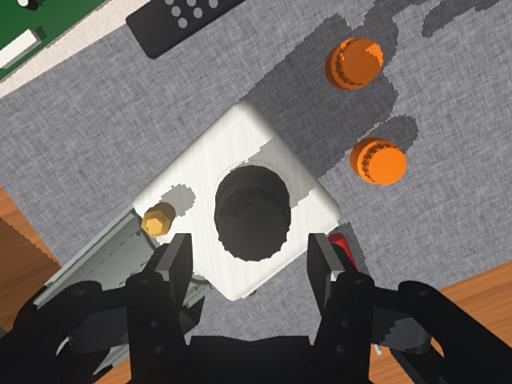

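The pads stand at (180,260) and (320,260) with the cap top at (252,226) between them. In the pads' own frame the cap is 1.6 mm towards -y. I'll descend and grip with the tips about 2 mm above the shoulder.

Call:
apply_moves:
  rows:
    - [[0,-0.16,-1.5,0,0,0,90],[0,-0.16,-3,0,0,0,90],[0,-0.16,-3.8,0,0,0,90],[0,-0.16,-4.25,0,0,0,90],[0,-0.16,-4.25,0,0,0,90],[0,-0.16,-4.25,0,0,0,90]]

```text
t: 4.3
ee_pos: [0.587, 0.167, 0.2087]
orientation: [-3.06, 0.709, -0.002]
contact_force: [0.1, 0.4, 0.6]
opening: 0.0552
finger_force: 0.0
```

Call:
apply_moves:
  rows:
    - [[0,0,0,0,0,0,110],[0,0,0,0,0,0,130],[0,0,0,0,0,0,150],[0,0,0,0,0,0,200],[0,0,0,0,0,0,200],[0,0,0,0,0,0,200],[0,0,0,0,0,0,200],[0,0,0,0,0,0,200]]
  force: 80

```text
t: 4.97
ee_pos: [0.5871, 0.1671, 0.2091]
orientation: [-3.06, 0.709, -0.003]
contact_force: [-0.8, 0.6, 4.4]
opening: 0.0375
finger_force: 79.4
```

Call:
apply_moves:
  rows:
    - [[0,0,-0.05,0,0,0,200],[0,0,-0.1,0,0,0,200],[0,0,-0.15,0,0,0,200],[0,0,-0.15,0,0,0,200],[0,0,-0.15,0,0,0,200]]

```text
t: 5.38
ee_pos: [0.5872, 0.1671, 0.2085]
orientation: [-3.06, 0.709, -0.003]
contact_force: [-3.2, -0.3, 11.9]
opening: 0.0374
finger_force: 79.7
```

Call:
apply_moves:
  rows:
    - [[0,0,-0.05,0,0,0,200],[0,0,-0.1,0,0,0,200],[0,0,-0.15,0,0,0,200],[0,0,-0.15,0,0,0,200],[0,0,-0.15,0,0,0,200]]

```text
t: 5.8
ee_pos: [0.5873, 0.1671, 0.2076]
orientation: [-3.059, 0.709, -0.003]
contact_force: [-5.8, -0.9, 15.9]
opening: 0.0374
finger_force: 80.0
```

Call:
apply_moves:
  rows:
    - [[0,0,-0.06,0,0,0,200],[-0.03,0,-0.12,0,0,0,200],[-0.05,0,-0.18,0,0,0,200],[-0.07,0,-0.24,0,0,0,200],[-0.07,0,-0.24,0,0,0,200],[-0.07,0,-0.24,0,0,0,200]]

```text
t: 6.3
ee_pos: [0.5872, 0.1671, 0.2063]
orientation: [-3.059, 0.708, -0.006]
contact_force: [-5.8, -2.2, 22.6]
opening: 0.0376
finger_force: 80.8
```

Call:
apply_moves:
  rows:
    - [[-0.02,0.01,-0.03,0,0,0.06,200],[-0.03,0.02,-0.03,0,0,0.12,200],[-0.03,0.02,-0.03,0,0,0.18,200],[-0.03,0.02,-0.03,0,0,0.24,200],[-0.03,0.02,-0.03,0,0,0.3,200]]

```text
t: 6.72
ee_pos: [0.5881, 0.168, 0.2065]
orientation: [-3.129, 0.24, -0.011]
contact_force: [-1.7, 1.1, 20.9]
opening: 0.0378
finger_force: 80.9
```

```bash
cat > st.py <<'E'
from h import *
o=ctrl.get_obs();print({k:np.round(o[k],3).tolist() for k in("t","joint_pos","ee_pos","opening","contact_force","wrist_torque")})
E
python3 st.py
```

```text
{'t': 6.717, 'joint_pos': [0.259, 0.46, 1.702, 0.001, 0.972, 1.982], 'ee_pos': [0.588, 0.168, 0.206], 'opening': 0.038, 'contact_force': [-1.66, 1.14, 20.941], 'wrist_torque': [0.167, 0.485, -0.234]}
```

Call:
apply_moves:
  rows:
    - [[0,0,-0.05,0,0,0,200],[0,0,-0.1,0,0,0,200],[0,0,-0.1,0,0,0,200],[0,0,-0.1,0,0,0.05,200],[0,0,-0.1,0,0,0.1,200]]

```text
t: 7.13
ee_pos: [0.5883, 0.1683, 0.2059]
orientation: [-3.137, 0.084, -0.012]
contact_force: [-1.6, 2.6, 23.5]
opening: 0.0374
finger_force: 81.2
```

```bash
python3 st.py
```

```text
{'t': 7.133, 'joint_pos': [0.259, 0.461, 1.702, 0.001, 0.971, 1.883], 'ee_pos': [0.588, 0.168, 0.206], 'opening': 0.037, 'contact_force': [-1.604, 2.594, 23.47], 'wrist_torque': [0.25, 0.613, -0.331]}
```

Call:
apply_moves:
  rows:
    - [[0,0,-0.01,0,0,0.06,200],[0,0,-0.02,0,0,0.12,200],[0,0,-0.03,0,0,0.18,200],[0,0,-0.03,0,0,0.24,200]]

```text
t: 7.47
ee_pos: [0.5882, 0.1686, 0.2057]
orientation: [-3.125, -0.293, -0.012]
contact_force: [-3.9, 3.8, 25.4]
opening: 0.0374
finger_force: 81.3
```

```bash
python3 st.py
```

```text
{'t': 7.467, 'joint_pos': [0.259, 0.461, 1.702, 0.002, 0.97, 1.642], 'ee_pos': [0.588, 0.169, 0.206], 'opening': 0.037, 'contact_force': [-3.944, 3.841, 25.435], 'wrist_torque': [0.523, 0.732, -0.362]}
```

Call:
apply_moves:
  rows:
    - [[-0.01,0.01,0.02,0,0,0.06,200],[-0.02,0.02,0.04,0,0,0.12,200],[-0.03,0.03,0.04,0,0,0.18,200],[-0.03,0.03,0.04,0,0,0.24,200],[-0.03,0.03,0.04,0,0,0.3,200],[-0.03,0.03,0.04,0,0,0.35,200]]

```text
t: 7.97
ee_pos: [0.5879, 0.1691, 0.206]
orientation: [-3.027, -0.833, -0.013]
contact_force: [-3.8, 4.7, 23.5]
opening: 0.0375
finger_force: 81.2
```

```bash
python3 st.py
```

```text
{'t': 7.967, 'joint_pos': [0.26, 0.46, 1.702, 0.002, 0.971, 1.293], 'ee_pos': [0.588, 0.169, 0.206], 'opening': 0.038, 'contact_force': [-3.784, 4.656, 23.518], 'wrist_torque': [0.716, 0.746, -0.316]}
```

Call:
apply_moves:
  rows:
    - [[0,0,0.1,0,0,0.01,200],[0,0,0.2,0,0,0.03,200],[0,0,0.3,0,0,0.05,200],[0,0,0.4,0,0,0.07,200],[0,0,0.5,0,0,0.1,200],[0,0,0.5,0,0,0.1,200]]

```text
t: 8.47
ee_pos: [0.5873, 0.1688, 0.2091]
orientation: [-2.983, -0.982, -0.01]
contact_force: [-0.4, 4.5, 11.8]
opening: 0.0379
finger_force: 80.0
```

```bash
python3 st.py
```

```text
{'t': 8.467, 'joint_pos': [0.26, 0.456, 1.701, 0.002, 0.978, 1.194], 'ee_pos': [0.587, 0.169, 0.209], 'opening': 0.038, 'contact_force': [-0.387, 4.514, 11.794], 'wrist_torque': [0.715, 0.06, -0.02]}
```

Call:
apply_moves:
  rows:
    - [[0,0.03,0.1,0,0,0.02,200],[0,0.06,0.2,0,0,0.05,200],[0,0.06,0.25,0,0,0.1,200],[0,0.06,0.25,0,0,0.15,200]]

```text
t: 8.8
ee_pos: [0.5867, 0.169, 0.2105]
orientation: [-2.901, -1.204, -0.007]
contact_force: [1.6, 4.4, 3.9]
opening: 0.0377
finger_force: 79.7
```

```bash
python3 st.py
```

```text
{'t': 8.8, 'joint_pos': [0.26, 0.455, 1.7, 0.001, 0.983, 1.044], 'ee_pos': [0.587, 0.169, 0.21], 'opening': 0.038, 'contact_force': [1.593, 4.381, 3.92], 'wrist_torque': [0.67, -0.226, -0.09]}
```

Call:
apply_moves:
  rows:
    - [[0,0.03,0.02,0,0,0.1,200],[-0.01,0.06,0.03,0,0,0.2,200],[-0.02,0.06,0.05,0,0,0.3,200],[-0.02,0.06,0.06,0,0,0.4,200],[-0.02,0.06,0.08,0,0,0.5,200],[-0.02,0.06,0.1,0,0,0.6,200],[-0.02,0.06,0.11,0,0,0.7,200],[-0.02,0.06,0.13,0,0,0.8,200]]

```text
t: 9.47
ee_pos: [0.5856, 0.1695, 0.2109]
orientation: [-2.201, -2.242, -0.004]
contact_force: [-0.2, 4.3, 0.5]
opening: 0.0378
finger_force: 79.9
```

```bash
python3 st.py
```

```text
{'t': 9.467, 'joint_pos': [0.262, 0.454, 1.7, 0.002, 0.986, 0.242], 'ee_pos': [0.586, 0.17, 0.211], 'opening': 0.038, 'contact_force': [-0.19, 4.345, 0.483], 'wrist_torque': [0.752, -0.001, -0.031]}
```

Call:
apply_moves:
  rows:
    - [[0,0.02,0.02,0,0,0.1,200],[0,0.04,0.03,0,0,0.2,200],[0,0.06,0.05,0,0,0.3,200],[0,0.06,0.06,0,0,0.4,200],[0,0.06,0.08,0,0,0.5,200],[0,0.06,0.1,0,0,0.6,200],[0,0.06,0.11,0,0,0.7,200],[0,0.06,0.13,0,0,0.8,200]]

```text
t: 10.13
ee_pos: [0.5848, 0.1696, 0.212]
orientation: [-1.154, -2.921, -0.001]
contact_force: [-3.5, 1.6, 3.0]
opening: 0.0378
finger_force: 79.9
```

```bash
python3 st.py
```

```text
{'t': 10.133, 'joint_pos': [0.262, 0.452, 1.7, 0.001, 0.99, -0.557], 'ee_pos': [0.585, 0.17, 0.212], 'opening': 0.038, 'contact_force': [-3.461, 1.56, 2.989], 'wrist_torque': [0.253, 0.543, -0.099]}
```

Call:
apply_moves:
  rows:
    - [[-0.02,0,0.02,0,0,0.1,200],[-0.04,-0.01,0.04,0,0,0.2,200],[-0.06,-0.02,0.05,0,0,0.3,200],[-0.07,-0.03,0.07,0,0,0.4,200],[-0.07,-0.04,0.09,0,0,0.5,200],[-0.08,-0.06,0.11,0,0,0.6,200],[-0.08,-0.08,0.13,0,0,0.7,200],[-0.08,-0.1,0.15,0,0,0.8,200]]

```text
t: 10.8
ee_pos: [0.584, 0.1683, 0.2133]
orientation: [0.075, -3.14, -0.001]
contact_force: [-2.1, 0.1, 1.6]
opening: 0.0374
finger_force: 79.8
```

```bash
python3 st.py
```

```text
{'t': 10.8, 'joint_pos': [0.261, 0.449, 1.701, 0.0, 0.991, -1.358], 'ee_pos': [0.584, 0.168, 0.213], 'opening': 0.037, 'contact_force': [-2.137, 0.079, 1.569], 'wrist_torque': [0.132, 0.405, -0.033]}
```

Working well. I'll continue to j6 of about -2.3.

Call:
apply_moves:
  rows:
    - [[-0.01,-0.01,0.02,0,0,0.1,200],[-0.02,-0.03,0.04,0,0,0.2,200],[-0.02,-0.05,0.05,0,0,0.3,200],[-0.02,-0.06,0.07,0,0,0.4,200],[-0.02,-0.08,0.08,0,0,0.5,200],[-0.02,-0.09,0.1,0,0,0.6,200],[-0.01,-0.11,0.12,0,0,0.7,200],[0,-0.12,0.13,0,0,0.8,200],[0,-0.13,0.15,0,0,0.9,200],[0,-0.13,0.15,0,0,0.95,200]]

```text
t: 11.63
ee_pos: [0.5845, 0.1669, 0.2149]
orientation: [-1.503, 2.758, -0.0]
contact_force: [-1.6, 0.5, 1.7]
opening: 0.0378
finger_force: 79.9
```

```bash
python3 st.py
```

```text
{'t': 11.633, 'joint_pos': [0.259, 0.447, 1.701, 0.0, 0.993, -2.31], 'ee_pos': [0.584, 0.167, 0.215], 'opening': 0.038, 'contact_force': [-1.646, 0.518, 1.69], 'wrist_torque': [0.028, 0.024, -0.052]}
```

Call:
apply_moves:
  rows:
    - [[0,0,0,0,0,0,90],[0,0,0,0,0,0,90],[0,0,0,0,0,0,90],[0,0,0,0,0,0,90]]

```text
t: 11.97
ee_pos: [0.5842, 0.1668, 0.2144]
orientation: [-1.495, 2.763, -0.0]
contact_force: [0.3, 0.6, -0.3]
opening: 0.0553
finger_force: 0.0
```

Call:
apply_moves:
  rows:
    - [[0.15,0.15,1.3,0,0,0,90],[0.15,0.15,2.5,0,0,0,90],[0.15,0.15,2.5,0,0,-0.12,90],[0.15,0.15,2.5,0,0,-0.24,90],[0.15,0.15,2.5,0,0,-0.36,90],[0.15,0.15,2.5,0,0,-0.48,90],[0.15,0.15,2.5,0,0,-0.6,90],[0.15,0.15,2.5,0,0,-0.72,90],[0.15,0.15,2.5,0,0,-0.84,90],[0.15,0.15,2.5,0,0,-0.96,90],[0.15,0.15,2.5,0,0,-1.08,90],[0.15,0.15,2.5,0,0,-1.2,90],[0.15,0.15,2.5,0,0,-1.32,90],[0.15,0.15,2.5,0,0,-1.44,90],[0.15,0.15,2.5,0,0,-1.56,90],[0.15,0.15,2.5,0,0,-1.68,90],[0.15,0.15,2.5,0,0,-1.8,90],[0.15,0.15,2.5,0,0,-1.92,90],[0.15,0.15,2.5,0,0,-2.04,90],[0.15,0.15,2.5,0,0,-2.16,90]]

```text
t: 13.63
ee_pos: [0.586, 0.1684, 0.2401]
orientation: [1.739, 2.616, 0.001]
contact_force: [-0.5, -0.2, -0.4]
opening: 0.0556
finger_force: 0.0
```

Call:
apply_moves:
  rows:
    - [[0,0,0,0,0,-0.12,90],[0,0,0,0,0,-0.24,90],[0,0,0,0,0,-0.36,90],[0,0,0,0,0,-0.48,90],[0,0,0,0,0,-0.6,90],[0,0,0,0,0,-0.72,90],[0,0,0,0,0,-0.84,90],[0,0,0,0,0,-0.96,90],[0,0,0,0,0,-1.08,90],[0,0,0,0,0,-1.2,90],[0,0,0,0,0,-1.32,90],[0,0,0,0,0,-1.44,90],[0,0,0,0,0,-1.56,90],[0,0,0,0,0,-1.68,90],[0,0,0,0,0,-1.8,90],[0,0,0,0,0,-1.92,90],[0,0,0,0,0,-2.04,90],[0,0,0,0,0,-2.16,90],[0,0,0,0,0,-2.28,90],[0,0,0,0,0,-2.4,90]]

```text
t: 15.3
ee_pos: [0.586, 0.1684, 0.2401]
orientation: [-3.068, 0.673, -0.001]
contact_force: [-0.2, 0.9, -0.2]
opening: 0.055
finger_force: 0.0
```

```bash
python3 st.py
python3 - <<'E'
from h import *
o=ctrl.get_obs();d=snap("wrist");save(d,"w4.png")
e,z,st=capfind(d,.209);T=R.from_rotvec(o["orientation"]).as_matrix()
p=onz(d,*e[0],z);print(e,z,p);q=T.T@(p-o["ee_pos"]);print("tool",q);print("world shift after pad offset",T@(np.array([q[0]-.0014,q[1]-.0007,0])),o["ee_pos"])
E
```

```text
{'t': 15.3, 'joint_pos': [0.26, 0.419, 1.679, -0.0, 1.043, 2.263], 'ee_pos': [0.586, 0.168, 0.24], 'opening': 0.055, 'contact_force': [-0.171, 0.922, -0.206], 'wrist_torque': [0.033, 0.036, -0.03]}
((248.66290283203125, 237.77516174316406), (75.71368408203125, 79.87200164794922), 93.52019500732422) 0.2091544642939033 [0.58857838 0.16689212 0.20915446]
tool [0.00295218 0.00029597 0.03093524]
world shift after pad offset [ 1.57882887e-03 -2.82504008e-04  1.52219520e-06] [0.58598965 0.1683883  0.24008749]
```

The cap is now up 5.7 mm and centred to within 1.5 mm. I'll re-grip at the same height on the knob.

Call:
apply_moves:
  rows:
    - [[0.03,0,-1.0,0,0,0,90],[0.03,0,-2.0,0,0,0,90],[0.03,0,-2.5,0,0,0,90],[0.03,0,-2.5,0,0,0,110],[0.03,0,-2.5,0,0,0,130],[0.03,0,-2.5,0,0,0,150],[0.03,0,-2.5,0,0,0,200],[0.03,0,-2.5,0,0,0,200],[0.03,0,-2.5,0,0,0,200],[0.03,0,-2.5,0,0,0,200],[0.03,0,-2.5,0,0,0,200]]

```text
t: 16.27
ee_pos: [0.586, 0.1684, 0.2145]
orientation: [-3.071, 0.663, -0.0]
contact_force: [-0.7, -0.6, -0.6]
opening: 0.0377
finger_force: 80.1
```

Call:
apply_moves:
  rows:
    - [[0,0,0.02,0,0,0.1,200],[0,0,0.03,0,0,0.2,200],[0,0,0.05,0,0,0.3,200],[0,0,0.06,0,0,0.4,200],[0,0,0.08,0,0,0.5,200],[0,0,0.1,0,0,0.6,200]]

```text
t: 16.77
ee_pos: [0.5862, 0.1684, 0.2155]
orientation: [-3.129, -0.282, -0.001]
contact_force: [-0.1, 0.4, -0.7]
opening: 0.0377
finger_force: 80.1
```

```bash
python3 st.py
```

```text
{'t': 16.767, 'joint_pos': [0.26, 0.449, 1.695, 0.0, 0.997, 1.651], 'ee_pos': [0.586, 0.168, 0.215], 'opening': 0.038, 'contact_force': [-0.132, 0.418, -0.656], 'wrist_torque': [0.017, 0.015, 0.025]}
```

Call:
apply_moves:
  rows:
    - [[0,0,0.02,0,0,0.1,200],[0,0,0.03,0,0,0.2,200],[0,0,0.05,0,0,0.3,200],[0,0,0.06,0,0,0.4,200],[0,0,0.08,0,0,0.5,200],[0,0,0.1,0,0,0.6,200],[0,0,0.11,0,0,0.7,200],[0,0,0.13,0,0,0.8,200],[0,0,0.14,0,0,0.9,200],[0,0,0.16,0,0,1.0,200]]

```text
t: 17.6
ee_pos: [0.5861, 0.1684, 0.2171]
orientation: [2.611, 1.748, 0.001]
contact_force: [0.4, 0.8, -0.6]
opening: 0.0374
finger_force: 80.1
```

```bash
python3 st.py
```

```text
{'t': 17.6, 'joint_pos': [0.26, 0.447, 1.694, 0.0, 1.0, 0.651], 'ee_pos': [0.586, 0.168, 0.217], 'opening': 0.037, 'contact_force': [0.441, 0.816, -0.562], 'wrist_torque': [0.026, 0.001, -0.008]}
```

Call:
apply_moves:
  rows:
    - [[0,0,0.02,0,0,0.1,200],[0,0,0.03,0,0,0.2,200],[0,0,0.05,0,0,0.3,200],[0,0,0.06,0,0,0.4,200],[0,0,0.08,0,0,0.5,200],[0,0,0.1,0,0,0.6,200],[0,0,0.11,0,0,0.7,200],[0,0,0.13,0,0,0.8,200]]

```text
t: 18.27
ee_pos: [0.5861, 0.1684, 0.2183]
orientation: [1.724, 2.626, 0.0]
contact_force: [-0.5, 1.1, -0.4]
opening: 0.0375
finger_force: 80.1
```

```bash
python3 st.py
```

```text
{'t': 18.267, 'joint_pos': [0.26, 0.445, 1.694, 0.0, 1.002, -0.149], 'ee_pos': [0.586, 0.168, 0.218], 'opening': 0.038, 'contact_force': [-0.48, 1.051, -0.351], 'wrist_torque': [0.041, 0.064, -0.037]}
```

Call:
apply_moves:
  rows:
    - [[0,0,0.02,0,0,0.1,200],[0,0,0.03,0,0,0.2,200],[0,0,0.05,0,0,0.3,200],[0,0,0.06,0,0,0.4,200],[0,0,0.08,0,0,0.5,200],[0,0,0.1,0,0,0.6,200],[0,0,0.11,0,0,0.7,200],[0,0,0.13,0,0,0.8,200],[0,0,0.14,0,0,0.9,200],[0,0,0.16,0,0,1.0,200]]

```text
t: 19.1
ee_pos: [0.586, 0.1684, 0.2199]
orientation: [0.254, 3.131, 0.0]
contact_force: [-0.3, -0.1, -0.9]
opening: 0.0374
finger_force: 80.1
```

Call:
apply_moves:
  rows:
    - [[0,0,0.02,0,0,0.1,200],[0,0,0.03,0,0,0.2,200],[0,0,0.05,0,0,0.3,200],[0,0,0.06,0,0,0.4,200],[0,0,0.08,0,0,0.5,200],[0,0,0.1,0,0,0.6,200],[0,0,0.11,0,0,0.7,200],[0,0,0.13,0,0,0.8,200],[0,0,0.14,0,0,0.9,200],[0,0,0.16,0,0,1.0,200],[0,0,0.18,0,0,1.1,200],[0,0,0.19,0,0,1.2,200]]

```text
t: 20.1
ee_pos: [0.5859, 0.1684, 0.2218]
orientation: [1.558, -2.728, -0.0]
contact_force: [-0.5, -0.5, -0.1]
opening: 0.0374
finger_force: 80.1
```

```bash
python3 st.py
```

```text
{'t': 20.1, 'joint_pos': [0.26, 0.441, 1.691, 0.0, 1.009, -2.349], 'ee_pos': [0.586, 0.168, 0.222], 'opening': 0.037, 'contact_force': [-0.498, -0.451, -0.117], 'wrist_torque': [0.031, 0.231, 0.034]}
```

Call:
apply_moves:
  rows:
    - [[0,0,0.05,0,0,0,200],[0,0,0.1,0,0,0,200],[0,0,0.15,0,0,0,200],[0,0,0.15,0,0,0,200]]

```text
t: 20.43
ee_pos: [0.586, 0.1683, 0.2233]
orientation: [1.549, -2.733, -0.0]
contact_force: [-1.7, 0.4, -1.0]
opening: 0.0375
finger_force: 80.1
```

Call:
apply_moves:
  rows:
    - [[0,0,0.1,0,0,0,200],[0,0,0.2,0,0,0,200],[0,0,0.3,0,0,0,200],[0,0,0.4,0,0,0,200],[0,0,0.4,0,0,0,200]]

```text
t: 20.85
ee_pos: [0.5863, 0.1684, 0.2276]
orientation: [-1.551, 2.731, -0.0]
contact_force: [0.6, -0.4, 0.0]
opening: 0.0374
finger_force: 80.1
```

Call:
apply_moves:
  rows:
    - [[0,0,2,0,0,0,200],[0,0,4,0,0,-0.1,200],[0,0,6,0,0,-0.2,200],[0,0,8,0,0,-0.3,200],[-0.5,-1.7,8.2,0,0,-0.4,200],[-1.4,-4.7,8.2,0,0,-0.5,200],[-2.3,-7.7,8.2,0,0,-0.6,200],[-3.3,-10.7,8.2,0,0,-0.7,200],[-4.2,-13.7,8.2,0,0,-0.8,200],[-5.1,-16.7,8.2,0,0,-0.9,200],[-6,-19.7,8.2,0,0,-1.0,200],[-6.9,-22.7,8.2,0,0,-1.1,200],[-7.8,-25.7,8.2,0,0,-1.2,200],[-8.7,-28.7,8.2,0,0,-1.3,200],[-9.7,-31.7,8.2,0,0,-1.4,200],[-10.6,-34.7,8.2,0,0,-1.5,200],[-11.5,-37.7,8.2,0,0,-1.6,200],[-12.2,-40,8.2,0,0,-1.7,200],[-12.6,-41.4,8.2,0,0,-1.8,200],[-12.7,-41.7,8.2,0,0,-1.9,200]]

```text
t: 22.52
ee_pos: [0.4583, -0.2511, 0.3094]
orientation: [1.33, 2.845, -0.001]
contact_force: [0.0, -0.0, -0.4]
opening: 0.0375
finger_force: 80.3
```

```bash
python3 st.py
python3 - <<'E'
from h import *
d=snap("wrist");save(d,"w5.png");np.savez("w5.npz",**d)
v,u=np.mgrid[:384,:512];r=np.stack([(u-d["cx"])/d["fx"],-(v-d["cy"])/d["fy"],-np.ones_like(u,float)],-1)
W=d["c2w"][:3,3]+(r@d["c2w"][:3,:3].T)*d["z_map"][...,None]
b=np.array([.4593,-.2486]);m=(np.hypot(W[...,0]-b[0],W[...,1]-b[1])<.04)&(d["z_map"]>0)&(W[...,2]<.06);print("floor z wrist",np.median(W[m][:,2]),m.sum())
E
```

```text
{'t': 22.517, 'joint_pos': [-0.524, 0.21, 1.804, -0.001, 1.127, -1.22], 'ee_pos': [0.458, -0.251, 0.309], 'opening': 0.038, 'contact_force': [0.05, -0.018, -0.443], 'wrist_torque': [0.039, 0.072, 0.02]}
floor z wrist 0.0020537866491859846 2755
```

View pics/w5.png

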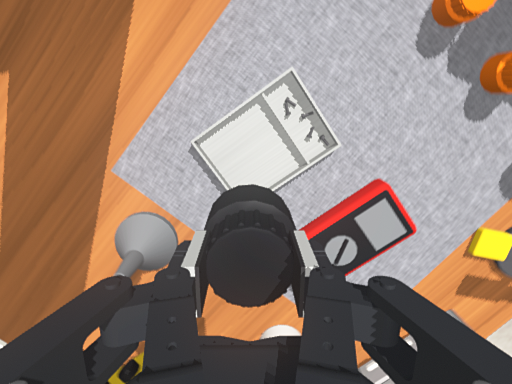

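The cap is held upright at (250,260). The tray is behind it: outer corners at (193,143), (292,69) and (340,146), divider from (264,94) to (307,166), and the large compartment empty on the left. I'll cross-check the bay from this view.

```bash
python3 - <<'E'
from h import *
d=dict(np.load("w5.npz"))
A,B,C=[onz(d,*p,.02) for p in((193,143),(292,69),(340,146))]
print(A,B,C,np.linalg.norm(A-B),np.linalg.norm(B-C));c=(A+C)/2;y=(B-A)/np.linalg.norm(B-A);print("centre",c,"bay",c-y*.0228)
E
python3 st.py
```

```text
[ 0.3942541  -0.28686263  0.02      ] [ 0.43195541 -0.13962757  0.02      ] [ 0.54135715 -0.16900595  0.02      ] 0.15198536011496072 0.11327766730730644
centre [ 0.46780563 -0.22793429  0.02      ] bay [ 0.46214988 -0.25002167  0.02      ]
{'t': 22.567, 'joint_pos': [-0.523, 0.21, 1.804, -0.0, 1.127, -1.213], 'ee_pos': [0.458, -0.251, 0.309], 'opening': 0.037, 'contact_force': [0.182, -0.787, -0.312], 'wrist_torque': [-0.029, -0.032, -0.01]}
```

Both views put the bay at about (0.460, -0.249), with its floor at about 3 mm. Lowering.

Call:
apply_moves:
  rows:
    - [[0.1,0.1,-3,0,0,0,200],[0.1,0.1,-6,0,0,0,200],[0.1,0.1,-9,0,0,0,200],[0.1,0.1,-12,0,0,0,200],[0.1,0.1,-15,0,0,0,200],[0.1,0.1,-18,0,0,0,200],[0.1,0.1,-20.5,0,0,0,200],[0.1,0.1,-22.5,0,0,0,200],[0.1,0.1,-23.5,0,0,0,200],[0.1,0.1,-24.2,0,0,0,200],[0.1,0.1,-24.6,0,0,0,200],[0.1,0.1,-24.6,0,0,0,200]]

```text
t: 23.57
ee_pos: [0.4603, -0.2477, 0.0633]
orientation: [1.318, 2.851, 0.0]
contact_force: [-0.5, 1.0, 0.0]
opening: 0.0376
finger_force: 80.2
```

Call:
apply_moves:
  rows:
    - [[0,0,-0.1,0,0,0,200],[0,0,-0.2,0,0,0,200],[0,0,-0.3,0,0,0,200],[0,0,-0.35,0,0,0,200],[0,0,-0.35,0,0,0,200]]

```text
t: 23.98
ee_pos: [0.4602, -0.2478, 0.06]
orientation: [1.319, 2.851, -0.0]
contact_force: [-0.6, 0.3, -0.4]
opening: 0.038
finger_force: 80.2
```

Call:
apply_moves:
  rows:
    - [[0,0,-0.05,0,0,0,200],[0,0,-0.1,0,0,0,200],[0,0,-0.15,0,0,0,200],[0,0,-0.15,0,0,0,200],[0,0,-0.15,0,0,0,200]]

```text
t: 24.4
ee_pos: [0.46, -0.2476, 0.0581]
orientation: [-1.319, -2.851, 0.0]
contact_force: [0.4, 0.7, -0.7]
opening: 0.0376
finger_force: 80.2
```

Call:
apply_moves:
  rows:
    - [[0,0,-0.04,0,0,0,200],[0,0,-0.08,0,0,0,200],[0,0,-0.12,0,0,0,200],[0,0,-0.12,0,0,0,200]]

```text
t: 24.73
ee_pos: [0.46, -0.2477, 0.0569]
orientation: [-1.319, -2.851, -0.0]
contact_force: [-0.1, 0.0, -0.4]
opening: 0.0372
finger_force: 80.2
```

Call:
apply_moves:
  rows:
    - [[0,0,-0.04,0,0,0,200],[0,0,-0.08,0,0,0,200],[0,0,-0.12,0,0,0,200],[0,0,-0.12,0,0,0,200]]

```text
t: 25.07
ee_pos: [0.46, -0.2477, 0.0568]
orientation: [1.319, 2.851, -0.0]
contact_force: [-3.9, 1.3, 12.7]
opening: 0.0374
finger_force: 82.0
```

Contact. I'll ease off 1 mm, release slowly and withdraw upwards.

Call:
apply_moves:
  rows:
    - [[0,0,0.06,0,0,0,200],[0,0,0.1,0,0,0,200],[0,0,0.1,0,0,0,130],[0,0,0.1,0,0,0,110],[0,0,0.1,0,0,0,90],[0,0,0.1,0,0,0,80],[0,0,0.1,0,0,0,70],[0,0,0.1,0,0,0,70]]

```text
t: 25.73
ee_pos: [0.46, -0.2476, 0.0567]
orientation: [-1.319, -2.851, -0.0]
contact_force: [0.8, 0.4, -0.7]
opening: 0.062
finger_force: 0.0
```

Call:
apply_moves:
  rows:
    - [[0,0,1,0,0,0,70],[0,0,2.5,0,0,0,70],[0,0,5,0,0,0,70],[0,0,8,0,0,0,70],[0,0,11,0,0,0,70],[0,0,14,0,0,0,70],[0,0,17,0,0,0,70],[0,0,20,0,0,0,70],[-4,4,22,0,0,0,70],[-6,8,22,0,0,0,70],[-6,12,22,0,0,0,70],[-6,15,22,0,0,0,70],[-6,15,22,0,0,0,70]]

```text
t: 26.82
ee_pos: [0.398, -0.0932, 0.2775]
orientation: [-1.315, -2.852, -0.002]
contact_force: [0.1, -0.2, 0.3]
opening: 0.0621
finger_force: 0.0
```

```bash
python3 st.py
python3 - <<'E'
from h import *
d=snap("top");save(d,"t2.png")
e,z,st=capfind(d,.053);print(e,z,st,onz(d,*e[0],.053))
s=snap("scene");a=cv2.resize(d["image"][170:290,290:430],None,fx=3,fy=3);b=cv2.resize(s["image"][190:310,100:240],None,fx=3,fy=3)
cv2.imwrite("pics/fin.png",np.hstack([a,b])[:,:,::-1][:,:800] if 0 else cv2.resize(np.hstack([a,b]),(800,343))[:,:,::-1])
E
```

```text
{'t': 26.817, 'joint_pos': [-0.26, 0.066, 2.059, 0.002, 1.018, -0.968], 'ee_pos': [0.398, -0.093, 0.278], 'opening': 0.062, 'contact_force': [0.103, -0.23, 0.265], 'wrist_torque': [-0.021, 0.089, 0.021]}
((370.5764465332031, 231.95558166503906), (20.67831802368164, 21.506664276123047), 104.93724822998047) 0.053796817217822535 [360 222  22  21 340] [ 0.4609355  -0.24359943  0.053     ]
```

View pics/fin.png

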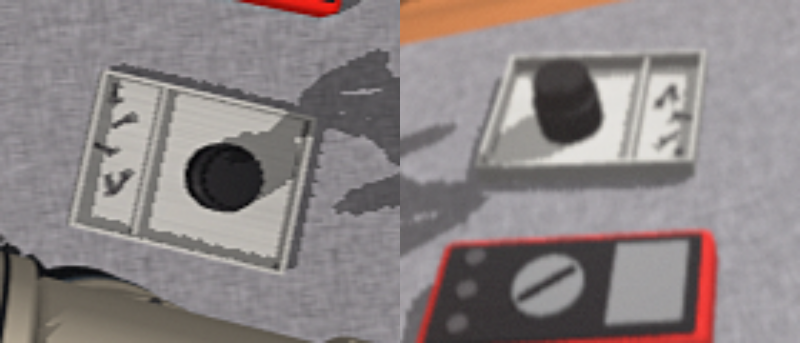

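The cap stands upright in the middle of the large compartment (crop (225,178) from the top, (567,100) from the scene camera). Its top is at z 0.054, the meter has not moved, and the gripper is clear.

```bash
python3 -c "
from bench import ticket
print(ticket.close_job())"
```

```text
the job is handed in; nothing more can be done
None
```

The black filler cap is off the pump and standing upright in the tray's larger, empty compartment; the multimeter was not touched, and I handed the job in at about 27 s of the 72 s limit.

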